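Pack the fallen film canister, close the case and push it home

TASK

The film canister lying on the desk has to go back in its case: stand it up on the desk with its cap on top and let go of it, then take it again from above and set it, cap up, in the free middle cell of the open wooden case and let go. Next lower the hinged lid gently until it is fully closed, and then push the closed case across the desk, without lifting it, until its hinged back lies flush along the dark wooden strip, with neither end of the case sticking out past the strip. Leave the cup, the loupe and the film reel where they stand.

Things in the scene. Friction and masses are not known exactly. Their poses are not given: they have to be found in the camera images.
- canister: the canister to pack: loose translucent cylinder 40 mm in diameter, 54 mm long, about 35 g, with a 12 mm long grey cap of the same diameter at one end. It starts lying on its side. Origin at its middle, 27 mm from either end; own x axis runs along it from bottom to cap (straight up when it stands cap up). Two others just like it already stand in the case's outer cells
- case: loose wooden case, 0.65 kg in all. Base 72 (x) by 176 (y) by 36 mm high, 67 mm with lid closed; origin: centre of the underside; +x is the hinged back, -x the front. Three 52 by 52 mm open cells in a row along y, 56 mm apart, floor 5 mm above the underside; canisters stand 23 mm above the rim. Walls: front 13, back 7, ends 6 mm
- cell (a point): centre of the floor of the free middle cell; axes as the case's
- case_back (a point): middle of the lower back edge of the case, 36 mm from the case's origin along +x; axes as the case's
- lid_hinge (a point): middle of the hinge line, on the top of the case's back edge 36 mm above the underside; the line runs along the case's y axis
- lid (a joint): opening angle of the lid, rad: 0 closed, about 2.1 at the start (leaning back), 2.4 at most. The hinge is stiff: the lid stays where it is left and takes about 0.08 N m to turn. The lid is a wooden cover 72 by 176 by 31 mm deep with 4 mm walls and the outline of the base, 80 g
- lid_lip (a point): middle of the lid's front top outer edge: 72 mm in front of the hinge line and 31 mm above it when closed; axes turn with the lid
- stop: the dark wooden strip fixed on the desk beyond the case: 20 mm (x) by 300 mm (y) by 25 mm high; origin at the centre of its underside; its face towards the robot lies 10 mm from the origin along its own -x
- cup: white ceramic cup, 76 mm across and 85 mm high, origin at the centre of its underside: leave alone
- loupe: black plastic loupe, 48 mm across and 50 mm high, origin at the centre of its underside: leave alone
- reel: stainless film reel lying flat, 68 mm across and 45 mm high, origin at the centre of its underside: leave alone
Things that resemble listed ones, but are neither listed nor needed, are in the scene too. Several things have the shape of the case; the one meant has the colours described above. What is shaped like the canister but purple is not meant.

How it is judged:
By the outcome, as a careful person would: the job done as asked, in the order asked, and still so for the second after the job is handed in, with the robot touching nothing.
It also fails if it takes over 72 s, if anything falls off the work surface, if the arm or the gripper's body presses on something with over 40 N, if the wrist force passes 120 N, or if a joint passes its speed limit or range.

ROBOT

A 6-joint arm with a two-finger parallel gripper is mounted at the origin on the work surface. World frame = base frame: x ahead of the robot, y to its left, z up, the work surface at z = 0. Lengths are in mm, angles in rad, forces in N, time in s.
With the tool pointing down it reaches from about 275 to 825 mm from the base axis. Payload 4.9 kg.
Tool frame: the origin (TCP) lies at the very end of the fingers, on their centre line; the grasp point (between the pads) lies 19 mm behind it; z points along the fingers, y is the line along which they close (so a half turn about z gives the same grasp; the last joint's range is limited). The gripper opens to 85 mm and grips with 20 to 120 N. Pads are 22 mm wide; open, the fingers measure 114 mm over their backs; the gripper's body (76 mm by 85 mm) begins 54 mm behind the grasp point. The pads swing forward as they close: fully open they stand 13 mm farther back than shut.
Start: joints at [-1.32, 0.326, -0.193, 1.052, 0, 1.437], TCP at [206.469, -509.793, 231.281] pointing down, gripper open.
Joint ranges: [-2.65, 2.65], [-0.97, 1.79], [-1.3, 1.35], [-1.93, 2.1], [-1.47, 1.37], [-3.14, 3.14]. Speed limits (rad/s): [2.57, 2.57, 3.14, 3.14, 3.14, 3.14].

INTERFACE

Orientations are given as [roll, pitch, yaw] about the fixed x, y, z axes, in that order (R = Rz(yaw) Ry(pitch) Rx(roll)).
In Python, from bench import bot, solve_ik, imaging gives the robot as it stands. Calls block until the motion is done:
- bot.move_ptp(position, orientation): joint-space move of the TCP to a pose.
- bot.movel(position, rot=None, max_speed=150, threshold=None): straight line of the TCP; rot=None keeps the orientation; max_speed is the mean speed in mm/s. With threshold (N) it stops when the force on the tool has changed by that much, and returns True; else False.
- bot.move_j(angles): joint-space move.
- bot.grip(opening, effort=None): opening from 0.0 (shut) to 1.0 (fully open); effort is the grip in N (None keeps the last); returns when the fingers have stopped.
- bot.dwell(seconds).
- solve_ik(position, orientation): joint angles nearest the present ones, or None.
- bot.get_state(): the state.
- imaging.capture(name): name is "scene" or "side" or "wrist"; returns the picture (384x512x3 uint8, blue, green, red); there is no depth.
- imaging.camera_model(name): a dict with "K" (3x3 intrinsics, pixels), "position" and "rotation" of the camera in the world. Camera axes: x right, y up, looking along -z (the intrinsics and any distortion apply to the point x, -y, -z); pixel columns grow to the right and rows downward; lengths in mm; the calibration is good to about 2 mm. A picture is of the moment at which its call begins: read the wrist's pose just before it. camera_model takes no time and is no camera call; for the wrist camera it gives the pose at the moment of the call.
A pose or a line that the arm cannot do raises bot.IKError and nothing moves.
- bot.sign_off(): hands the job in, once; it reports no verdict.
The state is a dict: "t": time; "qpos": joint angles; "joint_velocities": joint speeds; "effort": joint torques, N m; "tcp_pos": TCP position; "orientation": TCP orientation; "contact_force": force on the tool from outside, world axes, zero at the start; "wrist_torque": the same for the moment, N m; "opening": opening from 0.0 (shut) to 1.0 (fully open).
Only numpy, scipy, OpenCV 4.12 (cv2) and the standard library are available. Lean on these libraries where they do the work, as an engineer would, in place of code of your own. Each camera call takes 0.05 s, during which the arm holds its last target. There are 200 camera calls.

## Working session

There is one attempt and no reset: what is moved stays moved. The work goes in short steps, each a Python script; the robot and the scene stay as the last script left them, time stands still between calls to the robot, and variables do not carry over. Pictures are saved under pics/ and viewed, on a budget of 16 in all, crops included, one or two more only if the job needs it, and the job is handed in when it is done.

```bash
ls; mkdir -p pics
python3 - <<'E'
from bench import bot, imaging
import cv2, numpy as np
a=imaging.capture("scene");b=imaging.capture("side")
cv2.imwrite("pics/scene0.png",a);cv2.imwrite("pics/side0.png",b)
np.set_printoptions(precision=3,suppress=True)
for n in("scene","side","wrist"):
    print(n,imaging.camera_model(n))
print(bot.get_state())
E
```

```text
pics
scene {'K': array([[478.747,   0.   , 259.761],
       [  0.   , 478.747, 198.158],
       [  0.   ,   0.   ,   1.   ]]), 'position': array([1277.855,  334.322,  889.735]), 'rotation': array([ 0.77 , -0.001,  1.956])}
side {'K': array([[347.953,   0.   , 250.388],
       [  0.   , 347.953, 198.415],
       [  0.   ,   0.   ,   1.   ]]), 'position': array([368.249, 845.672, 839.205]), 'rotation': array([ 0.808,  0.003, -2.945])}
wrist {'K': array([[273.372,   0.   , 253.565],
       [  0.   , 273.372, 191.879],
       [  0.   ,   0.   ,   1.   ]]), 'position': array([ 273.131, -481.78 ,  374.752]), 'rotation': array([-0.286,  0.002, -1.186])}
{'t': 0.1, 'qpos': array([-1.32 ,  0.327, -0.193,  1.052,  0.   ,  1.437]), 'joint_velocities': array([ 0.001, -0.001,  0.002, -0.   ,  0.001,  0.003]), 'effort': array([  0.   , -44.424,  26.304,   0.008,  -0.   ,  -0.   ]), 'tcp_pos': array([ 206.341, -509.279,  230.587]), 'orientation': array([-3.14 , -0.   ,  0.385]), 'contact_force': array([-0.244, -0.357,  0.367]), 'wrist_torque': array([0.009, 0.012, 0.076]), 'opening': 0.9997026772590657}
```

View pics/scene0.png

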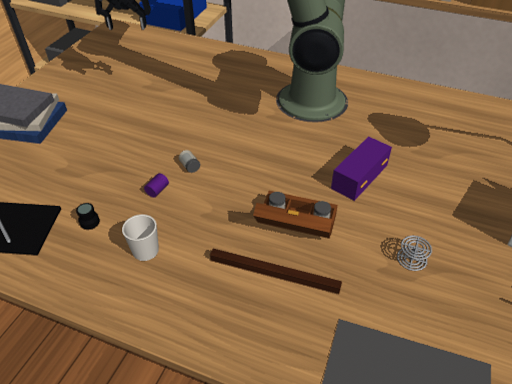

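View pics/side0.png

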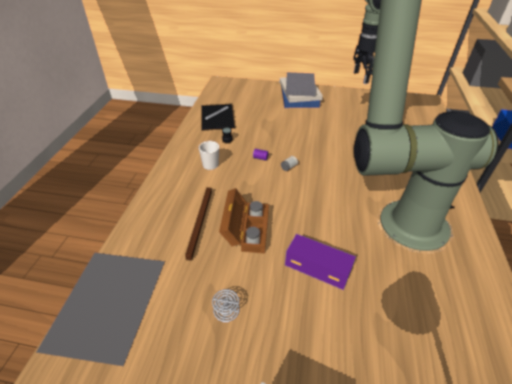

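The grey/white canister is at scene (189,161), side (290,163); the purple cylinder at scene (156,185) is a decoy. The wooden case is at scene (295,213) with its lid leaning towards the strip, and the purple box at (362,168) is a decoy. The strip runs scene (211,254)-(340,287). The cup is at (141,237), the loupe at (88,215) and the reel at (412,253).

```bash
cat > h.py <<'E'
import numpy as np, cv2
from scipy.spatial.transform import Rotation as R
from bench import bot, imaging, solve_ik
np.set_printoptions(precision=2,suppress=True)
def ray(cm,uv):
    K=cm["K"]; d=np.array([(uv[0]-K[0,2])/K[0,0],-(uv[1]-K[1,2])/K[1,1],-1.])
    return np.array(cm["position"]),R.from_euler("xyz",cm["rotation"]).apply(d)
def onz(cm,uv,z):
    p,d=ray(cm,uv); return p+d*(z-p[2])/d[2]
def proj(cm,P):
    q=R.from_euler("xyz",cm["rotation"]).inv().apply(np.atleast_2d(P)-cm["position"]); K=cm["K"]
    return np.c_[K[0,2]+K[0,0]*q[:,0]/-q[:,2],K[1,2]-K[1,1]*q[:,1]/-q[:,2]]
def two(c1,u1,c2,u2):
    p,d=ray(c1,u1);q,e=ray(c2,u2)
    s=np.linalg.lstsq(np.c_[d,-e],q-p,rcond=None)[0]
    a=p+d*s[0];b=q+e*s[1];return (a+b)/2,np.linalg.norm(a-b)
E
python3 - <<'E'
from h import *
S=imaging.camera_model("scene");D=imaging.camera_model("side")
print("can",onz(S,(189,161),20),onz(D,(290,163),20),two(S,(189,161),D,(290,163)))
print("purple",onz(S,(156,185),20))
for n,u,z in(("stopL",(211,253),20),("stopR",(340,286),20),("cup",(141,257),0),("loupe",(88,226),0),("reel",(412,268),0),("capA",(277,199),59),("capB",(322,209),59)):print(n,onz(S,u,z))
print("capA",two(S,(277,199),D,(256,208)),"capB",two(S,(322,209),D,(252,235)))
a=cv2.imread("pics/scene0.png");b=cv2.imread("pics/side0.png")
c=np.hstack([cv2.resize(a[140:305,140:350],None,fx=2.5,fy=2.5,interpolation=2),])
d=cv2.resize(b[140:270,180:310],None,fx=2.0,fy=2.0,interpolation=2)
o=np.zeros((600,800,3),np.uint8);o[:c.shape[0],:c.shape[1]]=c;o[:d.shape[0],c.shape[1]:c.shape[1]+d.shape[1]]=d[:, :800-c.shape[1]]
cv2.imwrite("pics/crop0.png",o)
E
```

```text
can [ 437.22 -214.52   20.  ] [ 428.51 -214.41   20.  ] (array([ 429.48, -220.11,   13.74]), np.float64(3.1633010326035795))
purple [ 552.98 -249.74   20.  ]
stopL [698.76 -19.46  20.  ]
stopR [674.59 276.61  20.  ]
cup [ 756.75 -172.49    0.  ]
loupe [ 724.07 -343.42    0.  ]
reel [552.42 413.76   0.  ]
capA [517.75  71.9   59.  ]
capB [508.52 182.14  59.  ]
capA (array([506.34,  69.  ,  44.52]), np.float64(3.826123354764464)) capB (array([497.  , 181.48,  44.03]), np.float64(5.052255462993095))
```

View pics/crop0.png

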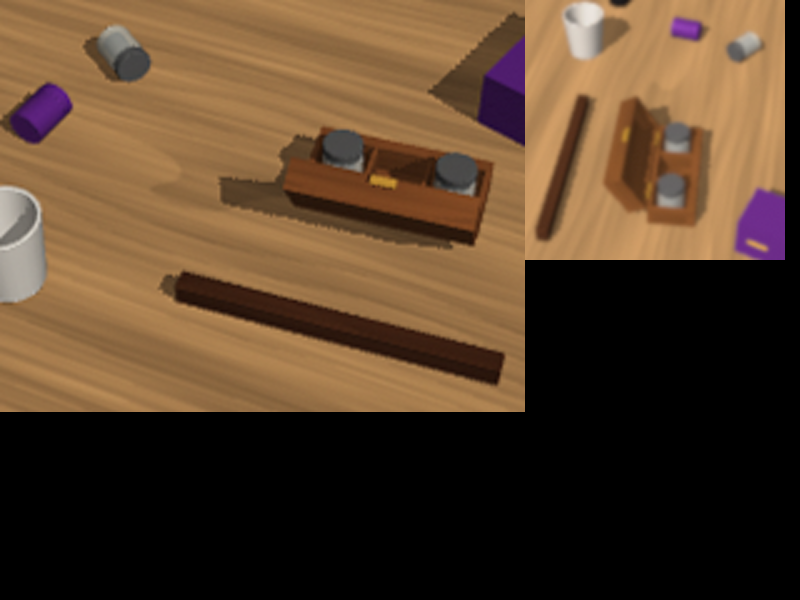

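The crop confirms the choice: a grey-white canister with its cap facing the robot's left and outwards. The lid leans towards the strip. Next I take close wrist views of the canister and the case.

```bash
cat >> h.py <<'E'
def rpy(z,y):
    z=np.array(z,float);z/=np.linalg.norm(z);y=np.array(y,float);y-=z*(y@z);y/=np.linalg.norm(y)
    return R.from_matrix(np.c_[np.cross(y,z),y,z]).as_euler("xyz")
def cand(ang,phi,s):
    # tool pointing down, tilted by phi (deg) towards horizontal heading ang; s=+-1 chooses the half turn
    h=np.array([np.cos(ang),np.sin(ang),0]);p=np.radians(phi)
    return rpy(np.cos(p)*np.array([0,0,-1])+np.sin(p)*h, s*np.array([-h[1],h[0],0]))
def cap(n):
    cm=imaging.camera_model(n); im=imaging.capture(n); return cm,im
E
python3 - <<'E'
from h import *
S=imaging.camera_model("scene")
b=onz(S,(182.5,155.5),20);c=onz(S,(193.5,166),20);d=c-b;ang=np.arctan2(d[1],d[0]);print("axis",b,c,ang,np.linalg.norm(d))
C=np.array([432,-215,0.])
for s in(1,-1):
    for phi in(-45,-30,0,45,60):
        q=solve_ik(C+[0,0,60],cand(ang,phi,s));print(s,phi,q)
for s in (1,-1):
    o=cand(ang,0,s)
    if solve_ik(C+[0,0,150],o) is not None: break
bot.move_ptp(C+[0,0,150],o)
cm,im=cap("wrist");np.save("pics/w1.npy",np.r_[cm["position"],cm["rotation"]]);cv2.imwrite("pics/w1.png",im)
for s2 in (1,-1):
    o2=cand(.083,0,s2); P=np.array([500,127,260.])
    q=solve_ik(P,o2);print(s2,q)
    if q is not None: break
bot.move_ptp(P,o2)
cm,im2=cap("wrist");np.save("pics/w2.npy",np.r_[cm["position"],cm["rotation"]]);cv2.imwrite("pics/w2.png",im2)
cv2.imwrite("pics/w12.png",cv2.resize(np.vstack([im,im2]),None,fx=.78,fy=.78))
print(bot.get_state()["t"],bot.get_state()["tcp_pos"],cm)
E
```

```text
axis [ 423.61 -242.     20.  ] [ 450.75 -193.63   20.  ] 1.0594660654872685 55.465900825862086
1 -45 [-0.19  0.67 -0.41  0.8  -0.74 -1.13]
1 -30 [-0.31  0.53 -0.51  0.65 -0.51 -1.33]
1 0 [-0.61  0.4  -0.59  0.58  0.   -1.67]
1 45 [-1.03  0.68 -0.42  0.93  0.66 -2.25]
1 60 [-1.11  0.87 -0.29  1.18  0.8  -2.51]
-1 -45 [-0.19  0.67 -0.41  0.8  -0.74  2.01]
-1 -30 [-0.31  0.53 -0.51  0.65 -0.51  1.81]
-1 0 [-0.61  0.4  -0.59  0.58  0.    1.47]
-1 45 [-1.03  0.68 -0.42  0.93  0.66  0.89]
-1 60 [-1.11  0.87 -0.29  1.18  0.8   0.63]
1 [ 0.11  0.24 -0.23  1.1   0.    0.02]
4.325 [499.99 126.26 259.66] {'K': array([[273.37,   0.  , 253.56],
       [  0.  , 273.37, 191.88],
       [  0.  ,   0.  ,   1.  ]]), 'position': array([428.47, 121.27, 403.9 ]), 'rotation': array([-0.29, -0.  ,  1.65])}
```

View pics/w12.png

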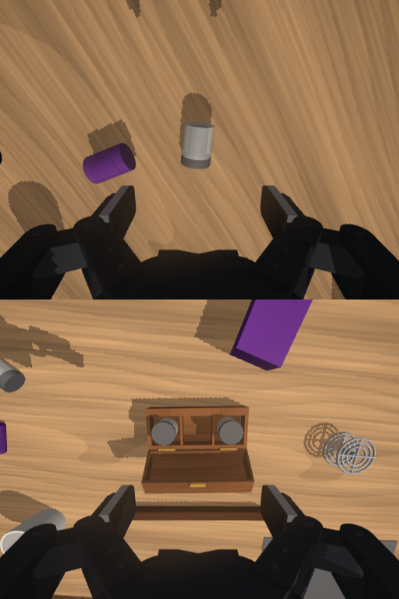

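In the top half the canister is at full-resolution pixel (252,187), cap end nearer the gripper; the purple decoy is to its left. In the bottom half the case has both caps at (211,170) and (296,168), a free middle cell, and the strip below it. I now measure these with masks.

Run:
```python
from h import *
K=imaging.camera_model("wrist")["K"]
def L(n):
    a=np.load(f"pics/{n}.npy");return dict(K=K,position=a[:3],rotation=a[3:]),cv2.imread(f"pics/{n}.png")
def comps(m,mn=80):
    n,l,s,c=cv2.connectedComponentsWithStats(m.astype(np.uint8));return [(s[i],c[i],l==i) for i in range(1,n) if s[i][4]>mn]
cm,im=L("w1");h=cv2.cvtColor(im,cv2.COLOR_BGR2HSV)
m=(h[...,1]<70)&(h[...,2]>40);m[235:]=0
for s,c,k in comps(m):
    r=cv2.minAreaRect(np.argwhere(k)[:,::-1].astype(np.float32));B=cv2.boxPoints(r)
    W=np.array([onz(cm,p,20) for p in B]);print("c",s,c,r);print(W[:,:2],W.mean(0),[np.linalg.norm(W[i]-W[i-1]) for i in range(4)])
    ca=k&(h[...,2]<115);ys=np.argwhere(ca)[:,::-1].mean(0);print("cap px",ys,onz(cm,ys,20))
cm,im=L("w2");h=cv2.cvtColor(im,cv2.COLOR_BGR2HSV)
m=(h[...,1]<80)&(h[...,2]>35)&(h[...,2]<200);m[:125]=0;m[220:]=0;m[:,:180]=0;m[:,330:]=0
for s,c,k in comps(m):
    p=onz(cm,c,59);print("cap",s,c,p)
cv2.imwrite("pics/cz.png",cv2.resize(im[125:285,165:345],None,fx=3.7,fy=3.7,interpolation=cv2.INTER_CUBIC))
```

```text
c [ 232  156   43   61 2162] [252.51 185.57] ((252.10772705078125, 186.1384735107422), (38.698829650878906, 58.79246520996094), 7.125016689300537)
[[ 470.88 -198.89]
 [ 432.46 -249.1 ]
 [ 401.08 -225.91]
 [ 437.66 -173.93]] [ 435.52 -211.96   20.  ] [np.float64(41.55035031080148), np.float64(63.2252771190146), np.float64(39.022290950136814), np.float64(63.56586548602241)]
cap px [249.48 191.45] [ 440.19 -209.11   20.  ]
cap [194 151  34  36 925] [210.83 169.03] [503.95  72.54  59.  ]
cap [278 150  34  36 915] [294.34 168.02] [493.77 179.22  59.  ]
```

View pics/cz.png

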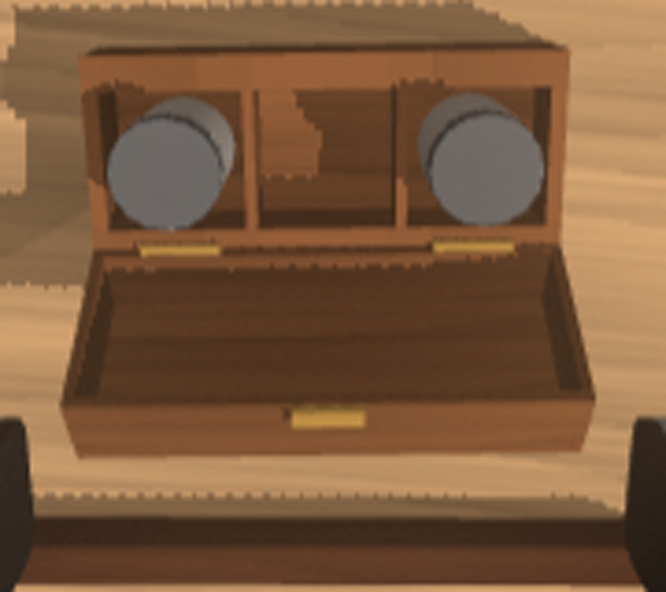

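Run:
```python
from h import *
K=imaging.camera_model("wrist")["K"]
def L(n):
    a=np.load(f"pics/{n}.npy");return dict(K=K,position=a[:3],rotation=a[3:]),cv2.imread(f"pics/{n}.png")
cm,im=L("w1");h=cv2.cvtColor(im,cv2.COLOR_BGR2HSV)
m=((h[...,1]<70)&(h[...,2]>40))[150:222,225:285]
pts=[]
for r in range(150,222):
    x=np.flatnonzero(m[r-150])+225
    if len(x)>25: pts.append([r,x.min(),x.max()])
pts=np.array(pts);print(pts[::6],len(pts))
mid=pts[8:-8];W=np.array([onz(cm,((a+b)/2,r),20) for r,a,b in mid])
d=np.polyfit(W[:,1],W[:,0],1);print("ang",np.arctan2(1,d[0]),"line x at y=-212",np.polyval(d,-212))
wd=[np.linalg.norm(onz(cm,(b+1,r),20)-onz(cm,(a,r),20)) for r,a,b in mid];print("width",np.mean(wd))
u=np.array([np.cos(1.0),np.sin(1.0)]);print("cam s",cm["position"],cm["position"][:2]@u)
for uv in((252,156),(251,216.5)):print("end s",[(z,onz(cm,uv,z)[:2]@u) for z in(0,20,40)])
cm,im=L("w2")
f=lambda x,y,z:onz(cm,(x/3.7+165-.4,y/3.7+125-.4),z)
for n,p,z in(("cell",[(258,88),(395,86),(262,228),(397,226)],36),("rimfront",[(82,55),(567,48)],36),("rimback",[(93,247),(561,242)],36),("caps",[(165,172),(488,166)],59),("stoptop",[(35,543),(625,545)],25),("stopbot",[(35,518),(600,518)],0),("lidlip",[(62,402),(595,398)],79),("lidtop",[(80,456),(580,450)],82)):
    W=np.array([f(*q,z) for q in p]);print(n,W[:,:2].tolist(),"mean",W.mean(0)[:2],"yaw",-np.arctan2(*(W[1]-W[0])[:2]))
S=imaging.camera_model("scene")
g=lambda x,y,z:onz(S,(x/2.5+140-.4,y/2.5+140-.4),z)
print("stop scene top back L/R",g(185,273,25),g(503,353,25),"front top",g(178,288,25),g(499,368,25))
```

```text
[[158 237 263]
 [164 236 274]
 [170 235 273]
 [176 235 272]
 [182 234 272]
 [188 234 271]
 [194 233 270]
 [200 233 269]
 [206 232 269]
 [212 236 267]] 56
ang 0.9617219098186248 line x at y=-212 434.99786184882254
width 39.70928890504374
cam s [ 396.88 -277.21  294.24] -18.827186204828553
end s [(0, np.float64(27.733537840419594)), (20, np.float64(24.568697245529247)), (40, np.float64(21.40385665063882))]
end s [(0, np.float64(97.71140832871482)), (20, np.float64(89.79000928662084)), (40, np.float64(81.86861024452689))]
cell [[478.2207915658414, 99.5863048171111], [473.39684822096854, 148.96838786100778], [530.554705757155, 104.39551110583828], [525.5680831335912, 155.02768051935868]] mean [501.94 126.99] yaw 0.09737714628228589
rimfront [[471.67363981466053, 35.89237342447187], [454.81539936917176, 209.00586289641154]] mean [463.24 122.45] yaw 0.09707649421699915
rimback [[543.3022127419582, 41.0411824851229], [526.6734964727032, 217.5244197739829]] mean [534.99 129.28] yaw 0.09394528119371813
caps [[506.8219452947841, 70.54594339556554], [495.4205501264177, 182.20515892656678]] mean [501.12 126.38] yaw 0.10175619344487741
stoptop [[680.8234782471648, 16.178645628964148], [660.9488675900853, 267.54106357025245]] mean [670.89 141.86] yaw 0.07890339745538494
stopbot [[684.548945945719, 9.235206077016954], [663.4427996456878, 263.6335516096959]] mean [674.   136.43] yaw 0.08277537909655228
lidlip [[587.5148614642937, 40.546280188438175], [570.5480994097632, 226.517951631534]] mean [579.03 133.53] yaw 0.09098117752142856
lidtop [[606.3897603596989, 47.7981745057799], [589.4629906427524, 223.41140016075457]] mean [597.93 135.6 ] yaw 0.09608980863991692
stop scene top back L/R [689.04 -17.23  25.  ] [664.54 274.99  25.  ] front top [706.84 -15.6   25.  ] [680.66 275.9   25.  ]
```

Canister centre ≈ (434,-213), axis 0.96 rad, width 39.7 mm (40 expected). Case rim 173×72 mm, yaw ≈0.097, cell centre ≈ (502,127), strip face x≈675, yaw 0.082. I'll grasp it with the tool tilted -35°, so it can end up standing at +55°.

```bash
cat >> h.py <<'E'
def zdir(o): return R.from_euler("xyz",o).as_matrix()[:,2]
def st():
    s=bot.get_state();print("t%.1f"%s["t"],"tcp",s["tcp_pos"],"F",s["contact_force"],"op %.3f"%s["opening"]);return s
E
python3 - <<'E'
from h import *
A=.962;C=np.array([434,-213,20.]);o1=cand(A,-35,1);o2=cand(A,55,1)
d=14.6
bot.move_ptp(C+zdir(o1)*(d-90),o1)
bot.movel(C+zdir(o1)*d,max_speed=120,threshold=15);st()
bot.grip(0.2,effort=40);st()
bot.movel(C+[0,0,60]+zdir(o1)*d);st()
C2=C+[0,0,70]
bot.move_ptp(C2+zdir(o2)*d,o2);st()
cm,im=cap("scene");cm2,im2=cap("side")
o=np.hstack([cv2.resize(im[90:220,110:270],None,fx=2.5,fy=2.5,interpolation=2),cv2.resize(im2[90:220,220:380],None,fx=2.5,fy=2.5,interpolation=2)])
cv2.imwrite("pics/g1.png",o)
E
```

```text
t6.5 tcp [ 429.95 -219.78    8.62] F [-1.12 -0.44 -0.05] op 1.001
t7.0 tcp [ 429.65 -219.82    8.5 ] F [0.38 2.7  4.57] op 0.455
t7.6 tcp [ 429.1  -219.78   67.63] F [-0.18 -0.22 -0.72] op 0.455
t8.8 tcp [ 440.62 -202.33   81.05] F [-1.23  1.1  -0.18] op 0.450
```

View pics/g1.png

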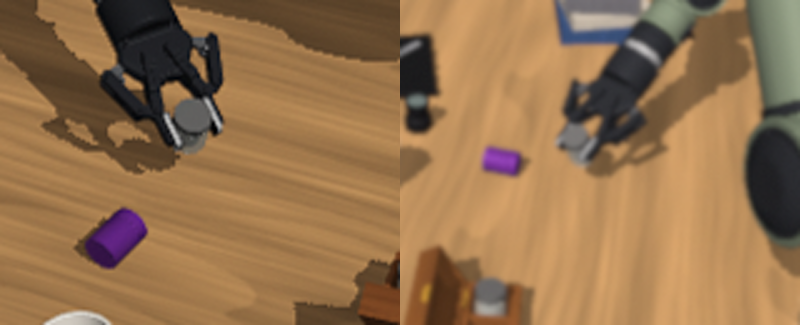

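The canister is held upright with the cap on top (left panel, cap at (192,117)). I'll lower it to the desk, release and retreat, then look from above.

Run:
```python
from h import *
A=.962;o2=cand(A,55,1);d=14.6
p=bot.get_state()["tcp_pos"]
bot.movel([p[0],p[1],26],max_speed=100)
hit=bot.movel([p[0],p[1],14],max_speed=15,threshold=3);s=st();print(hit)
p=s["tcp_pos"]
bot.grip(0.75);bot.dwell(.2);st()
bot.movel(p-zdir(o2)*80,max_speed=120)
P=p-zdir(o2)*d;print("canister",P)
q=[P[0],P[1],150]
bot.move_ptp(q,cand(0.097,0,1));bot.dwell(.2)
cm,im=cap("wrist");np.save("pics/w3.npy",np.r_[cm["position"],cm["rotation"]]);cv2.imwrite("pics/w3.png",im);st()
h=cv2.cvtColor(im,cv2.COLOR_BGR2HSV);m=((h[...,1]<70)&(h[...,2]>40)).astype(np.uint8);m[240:]=0
n,l,s,c=cv2.connectedComponentsWithStats(m)
for i in range(1,n):
    if s[i][4]>300:print(s[i],c[i],onz(cm,c[i],54))
```

```text
t10.0 tcp [ 441.33 -202.07   25.  ] F [-0.74 -1.46  4.83] op 0.455
True
t10.5 tcp [ 440.93 -201.58   24.34] F [ 0.51 -0.57 -0.29] op 0.752
canister [ 434.5  -211.88   33.38]
t13.1 tcp [ 434.16 -212.18  149.53] F [-0.63  0.65  0.62] op 0.752
[ 214  150   43   50 1699] [235.84 174.79] [ 418.63 -228.7    54.  ]
```

View pics/w3.png

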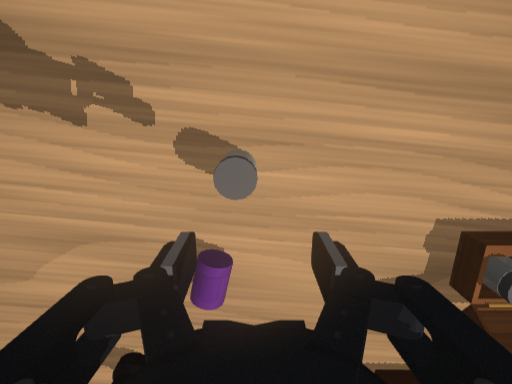

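The canister stands cap up at pixel (235,178). That is about 15 mm from where I predicted, so I'll re-measure closer before the regrasp.

```bash
cat >> h.py <<'E'
def capxy(cm,im,z):
    h=cv2.cvtColor(im,cv2.COLOR_BGR2HSV);m=((h[...,1]<70)&(h[...,2]>40)).astype(np.uint8);m[240:]=0
    n,l,s,c=cv2.connectedComponentsWithStats(m)
    i=1+np.argmax(s[1:,4]);x,y,w,hh,a=s[i];print("bbox",s[i])
    L,Rr,Bt=onz(cm,(x,y+hh-w/2),z),onz(cm,(x+w,y+hh-w/2),z),onz(cm,(x+w/2,y+hh-w/2),z)
    print("width",np.linalg.norm(L-Rr));return Bt
E
python3 - <<'E'
from h import *
a=np.load("pics/w3.npy");cm=dict(K=imaging.camera_model("wrist")["K"],position=a[:3],rotation=a[3:])
p=capxy(cm,cv2.imread("pics/w3.png"),54);print(p)
S,im=cap("scene");D,im2=cap("side");print("expect",proj(S,p),proj(D,p))
bot.move_ptp([p[0],p[1],115],cand(.097,0,1));bot.dwell(.15)
cm,im=cap("wrist");print(capxy(cm,im,54));st()
E
```

```text
bbox [ 214  150   43   50 1699]
width 38.735034060084466
[ 422.08 -228.74   54.  ]
expect [[185.65 146.84]] [[292.82 153.74]]
bbox [ 228  168   50   59 2293]
width 39.72835902181554
[ 420.47 -228.85   54.  ]
t13.7 tcp [ 423.01 -228.97  116.  ] F [-0.37  0.82  1.16] op 0.749
```

Run:
```python
from h import *
P=np.array([421,-229,0.]);T=np.array([502,127,0.])
best=None
for hd in(.097-np.pi/2,.097+np.pi/2):
  for s in(1,-1):
    o=cand(hd,0,s)
    q=solve_ik(T+[0,0,40],o);r=solve_ik(P+[0,0,33],o)
    if q is None or r is None: continue
    print(hd,s,np.array(q),np.array(r))
    k=max(abs(q[5]),abs(r[5]))
    if best is None or k<best[0]:best=(k,o)
o=best[1];print(o)
bot.move_ptp(P+[0,0,100],o)
bot.movel(P+[0,0,33],max_speed=80,threshold=10);st()
bot.grip(.2,effort=30);st()
bot.movel(P+[0,0,140],max_speed=150)
bot.move_ptp(T+[0,0,130],o)
bot.movel(T+[0,0,56],max_speed=100);bot.dwell(.1);st()
cm,im=cap("scene");cv2.imwrite("pics/g2.png",cv2.resize(im[120:280,200:380],None,fx=3.5,fy=3.5,interpolation=2))
```

```text
-1.4737963267948966 1 [ 0.11  0.48 -0.52  0.57  0.    1.58] [-0.65  0.44 -0.62  0.51 -0.    0.82]
-1.4737963267948966 -1 [ 0.11  0.48 -0.52  0.57  0.   -1.56] [-0.65  0.44 -0.62  0.51  0.   -2.32]
1.6677963267948965 1 [ 0.11  0.48 -0.52  0.57  0.   -1.56] [-0.65  0.44 -0.62  0.51  0.   -2.32]
1.6677963267948965 -1 [ 0.11  0.48 -0.52  0.57  0.    1.58] [-0.65  0.44 -0.62  0.51 -0.    0.82]
[-3.14  0.    1.67]
t16.1 tcp [ 421.32 -229.23   33.32] F [0.32 0.72 0.16] op 0.750
t16.4 tcp [ 421.45 -229.34   33.66] F [-0.39 -0.1   5.73] op 0.452
t19.7 tcp [502.71 127.06  56.74] F [-1.18  0.58 -0.3 ] op 0.454
```

View pics/g2.png

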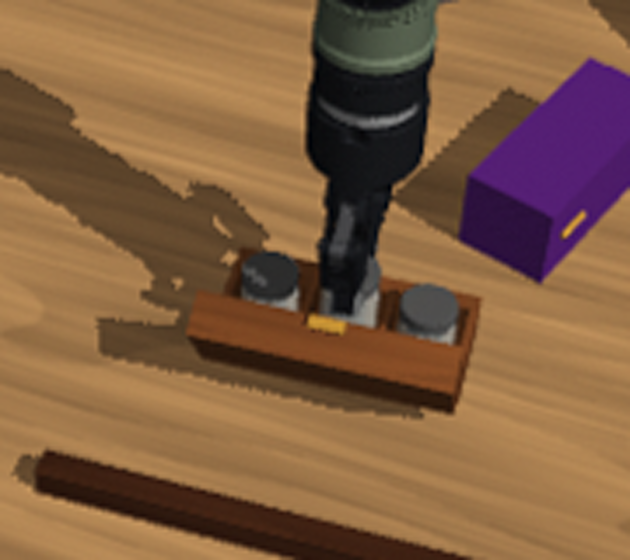

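The canister is over the free cell and part-way in, with no contact force. I'll lower it, release, then check.

Run:
```python
from h import *
p=bot.get_state()["tcp_pos"]
hit=bot.movel([502,127,35],max_speed=25,threshold=3);print(hit);s=st()
bot.grip(.62);bot.dwell(.2);st()
bot.movel([502,127,180],max_speed=150)
bot.grip(0.0,effort=40)
bot.move_ptp([480,125,260],cand(.097,0,1));bot.dwell(.1)
cm,im=cap("wrist");np.save("pics/w4.npy",np.r_[cm["position"],cm["rotation"]]);cv2.imwrite("pics/w4.png",im);st()
cv2.imwrite("pics/w4c.png",cv2.resize(im[110:300,150:360],None,fx=3,fy=3,interpolation=2))
```

```text
True
t20.4 tcp [502.08 127.04  38.54] F [1.23 1.39 2.87] op 0.456
t20.9 tcp [501.09 126.95  38.25] F [0.09 0.25 0.38] op 0.620
t24.1 tcp [479.9  124.99 259.75] F [ 0.18 -0.39  0.86] op -0.003
```

View pics/w4c.png

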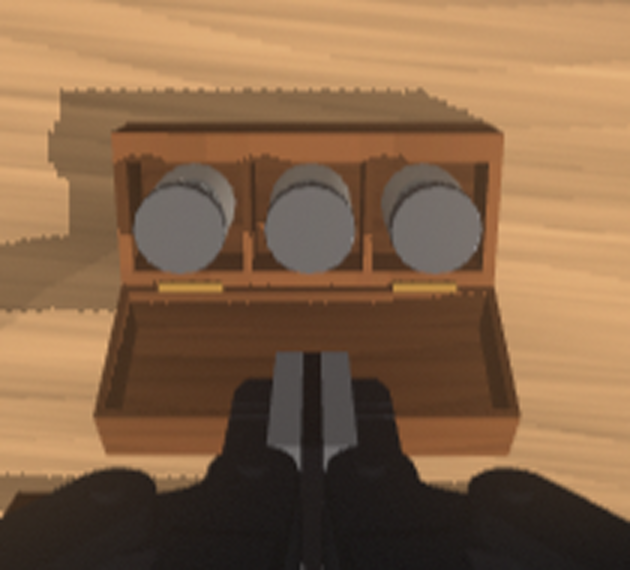

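All three canisters stand cap up in their cells, the middle cap at crop (310,228). Now I close the lid along its arc.

Run:
```python
from h import *
a=np.load("pics/w4.npy");cm=dict(K=imaging.camera_model("wrist")["K"],position=a[:3],rotation=a[3:])
f=lambda x,y:onz(cm,(x/3+150-.3,y/3+110-.3),36)
F=[f(113,131),f(503,131)];B=[f(121,282),f(496,282)]
W=[(F[0]+F[1])/2,(B[0]+B[1])/2];print("front mid",W[0],"back mid",W[1],"yaw",-np.arctan2(*(F[1]-F[0])[:2]))
yaw=.097;u=np.array([np.cos(yaw),np.sin(yaw),0]);H=np.array([535,129.4,36.])
o=cand(yaw,0,1)
def tip(th,clear=0):
    rot=lambda x,z:(x*np.cos(th)+z*np.sin(th),-x*np.sin(th)+z*np.cos(th))
    if th>np.pi/2: x,z=rot(-72,31);z-=15
    else: x,z=rot(-57,31)
    return H+u*(x+11+clear)+[0,0,z]
P=tip(2.1,22)
bot.move_ptp([P[0],P[1],220],o)
bot.movel(P,max_speed=150,threshold=8);st()
for th in(2.1,1.9,1.7,1.5,1.3,1.1,.9,.7,.5,.35,.2,.1):
    if bot.movel(tip(th),max_speed=60 if th>.4 else 35,threshold=12):print("hit at",th);st();break
st()
cm,im=cap("scene");cm2,im2=cap("side")
cv2.imwrite("pics/l1.png",np.hstack([cv2.resize(im[130:270,220:360],None,fx=2.8,fy=2.8,interpolation=2),cv2.resize(im2[160:300,180:320],None,fx=2.8,fy=2.8,interpolation=2)]))
```

```text
front mid [462.85 122.6   36.  ] back mid [534.12 129.67  36.  ] yaw 0.09681519513643635
t25.9 tcp [631.46 138.8   68.75] F [0.32 0.13 0.33] op 0.004
t30.6 tcp [492.2  125.22  72.29] F [0.48 0.27 0.83] op -0.001
```

View pics/l1.png

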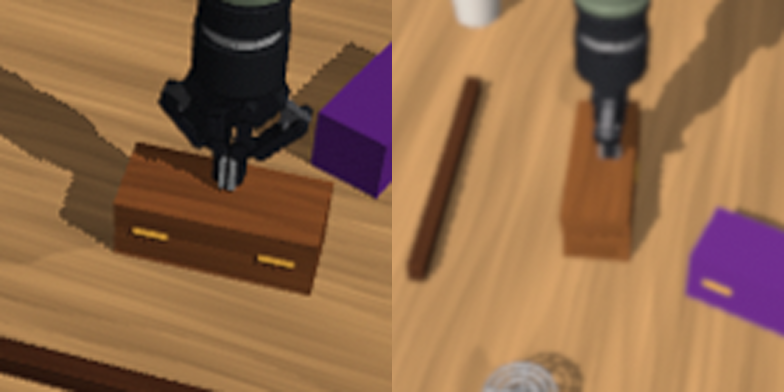

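The lid is almost down (θ≈0.1). I'll press it closed gently, then move in front of the case and push.

Run:
```python
from h import *
yaw=.097;u=np.array([np.cos(yaw),np.sin(yaw),0]);o=cand(yaw,0,1)
P=np.array([535,129.4,36])+u*(-46)+[0,0,31]
hit=bot.movel(P+[0,0,-4],max_speed=20,threshold=7);print("press",hit);s=st()
bot.movel(P+[0,0,60],max_speed=150)
y2=.082;v=np.array([np.cos(y2),np.sin(y2),0]);o2=cand(y2,0,1)
F=np.array([463,122.6,0]);A=F-v*(11+35)
bot.move_ptp(A+[0,0,110],o2)
bot.grip(.7)
bot.movel(A+[0,0,10],max_speed=150,threshold=10);st()
cm,im=cap("scene");cv2.imwrite("pics/p0.png",im)
bot.movel(F-v*11+v*115+[0,0,10],max_speed=70,threshold=25);st()
hit=bot.movel(F-v*11+v*165+[0,0,10],max_speed=20,threshold=12);print("stop",hit);st()
cm,im=cap("scene");cm2,im2=cap("side")
cv2.imwrite("pics/p1.png",np.hstack([cv2.resize(im[160:300,200:340],None,fx=2.8,fy=2.8,interpolation=2),cv2.resize(im2[160:300,160:300],None,fx=2.8,fy=2.8,interpolation=2)]))
```

```text
press True
t31.1 tcp [490.76 125.1   66.99] F [-1.02 -1.02  6.29] op 0.002
t33.5 tcp [417.59 118.9   10.41] F [ 0.84 -0.17 -0.36] op 0.700
t35.8 tcp [566.57 131.08  10.08] F [-3.34 -0.72 -0.04] op 0.702
stop True
t37.1 tcp [584.83 132.74   8.8 ] F [-0.48 -0.6   0.37] op 0.701
```

View pics/p1.png

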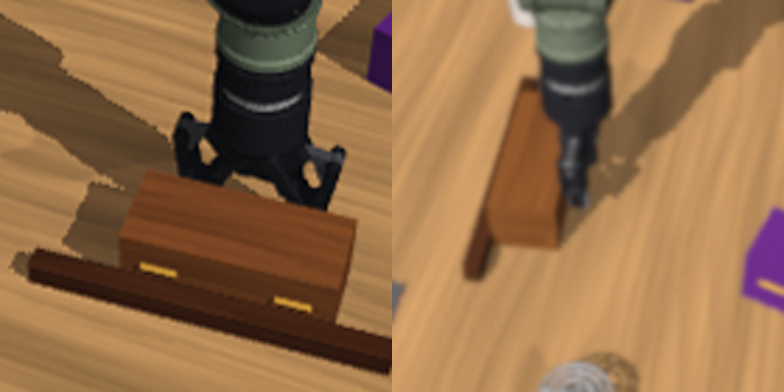

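The case appears to be at the strip. I'll press once more slowly to take up any rebound gap, then back off and check from near.

Run:
```python
from h import *
y2=.082;v=np.array([np.cos(y2),np.sin(y2),0])
p=np.array(bot.get_state()["tcp_pos"]);p[2]=10
print(bot.movel(p+v*14,max_speed=8,threshold=10));s=st()
bot.dwell(.2);st()
p=np.array(s["tcp_pos"]);p[2]=10
bot.movel(p-v*40,max_speed=60)
bot.movel(p-v*40+[0,0,210],max_speed=150)
bot.move_ptp(p+v*10+[0,0,280],cand(y2,0,1));bot.dwell(.2)
cm,im=cap("wrist");np.save("pics/w5.npy",np.r_[cm["position"],cm["rotation"]]);cv2.imwrite("pics/w5.png",im);st()
S,a=cap("scene");cv2.imwrite("pics/s5.png",a)
cv2.imwrite("pics/f5.png",np.vstack([cv2.resize(im[100:260,130:380],None,fx=2.2,fy=2.2,interpolation=2),cv2.resize(a[185:295,200:350],(550,242),interpolation=2)]))
```

```text
True
t38.1 tcp [584.14 132.69   7.62] F [ 1.05  0.81 -0.95] op 0.700
t38.3 tcp [583.67 132.61   7.21] F [ 0.62  0.38 -0.31] op 0.702
t41.4 tcp [592.96 133.45 288.63] F [-0.09  0.96 -1.  ] op 0.701
```

View pics/f5.png

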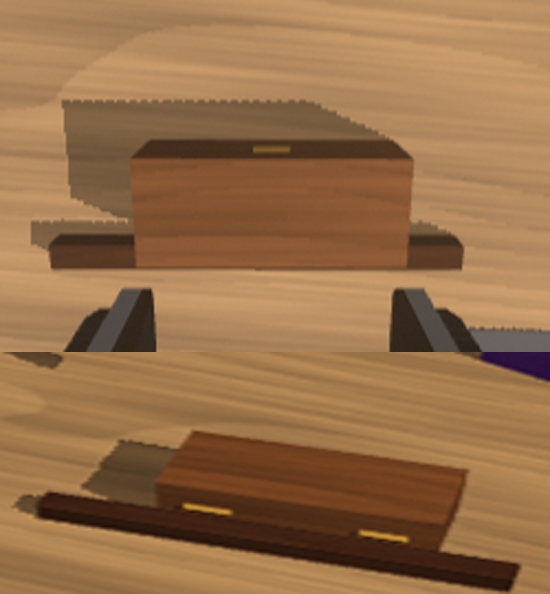

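Run:
```python
from h import *
a=np.load("pics/w5.npy");cm=dict(K=imaging.camera_model("wrist")["K"],position=a[:3],rotation=a[3:]);S=imaging.camera_model("scene")
w=lambda x,y,z:onz(cm,(x/2.2+130-.3,y/2.2+100-.3),z)
s=lambda x,y,z:onz(S,(x/3.667+200-.4,(y-352)/2.2+185-.3),z)
def rep(n,A,B):
    t=np.arctan2(-(B-A)[0],(B-A)[1]);print(n,A[:2],B[:2],"len %.1f yaw %.3f"%(np.linalg.norm(B-A),t),"x at y=130: %.1f"%(A[0]+(B-A)[0]*(130-A[1])/(B-A)[1]))
rep("w lid back",w(135,268,67),w(407,267,67));rep("w lid front",w(131,158,67),w(413,158,67))
rep("w strip face top",w(52,246,25),w(462,246,25));rep("w strip back top",w(52,269,25),w(462,269,25))
rep("s lid back",s(158,483,67),s(444,523,67));rep("s lid front",s(192,432,67),s(468,470,67))
rep("s strip face top",s(44,493,25),s(519,565,25));rep("s strip back top",s(38,517-8,25),s(515,580,25))
im=cv2.imread("pics/s5.png");cv2.imwrite("pics/s5c.png",cv2.resize(im[205:290,200:350],None,fx=5.3,fy=5.3,interpolation=cv2.INTER_CUBIC))
```

```text
w lid back [679.79  51.22] [664.48 228.48] len 177.9 yaw 0.086 x at y=130: 673.0
w lid front [606.48  47.4 ] [592.11 221.67] len 174.9 yaw 0.082 x at y=130: 599.7
w strip face top [685.75 -17.6 ] [661.46 277.18] len 295.8 yaw 0.082 x at y=130: 673.6
w strip back top [703.7  -17.96] [679.13 280.22] len 299.2 yaw 0.082 x at y=130: 691.5
s lid back [682.33  53.34] [665.24 226.  ] len 173.5 yaw 0.099 x at y=130: 674.7
s lid front [612.35  46.07] [596.66 220.14] len 174.8 yaw 0.090 x at y=130: 604.8
s strip face top [690.73 -21.48] [666.06 276.15] len 298.6 yaw 0.083 x at y=130: 678.2
s strip back top [710.75 -15.78] [683.73 278.59] len 295.6 yaw 0.092 x at y=130: 697.4
```

View pics/s5c.png

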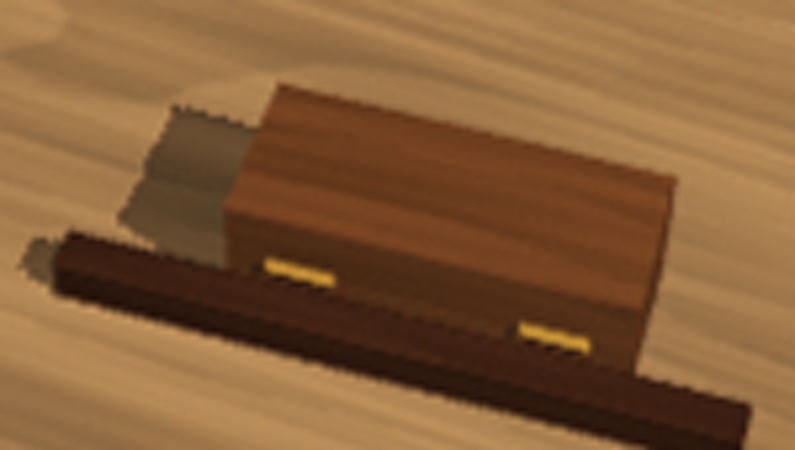

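Run:
```python
from h import *
S=imaging.camera_model("scene");y=.082
v=np.array([np.cos(y),np.sin(y),0]);t=np.array([-v[1],v[0],0]);O=np.array([677,138,0])
for nm,k,tx,ty,by in(("L",-88,227,212,266),("R",88,643,307,372)):
    top=np.array([tx/5.3+200,ty/5.3+205]);bot_=by/5.3+205
    for g in(0,2,4):
        P=O+t*k; a=proj(S,P+[0,0,67]-v*g)[0]
        # strip top-front edge row at the image column of the case's vertical edge
        L=proj(S,np.array([O+t*s+[0,0,25] for s in np.linspace(-150,150,301)]));b=np.interp(a[0]+(-1 if k>0 else 0),L[:,0],L[:,1])
        print(nm,g,"pred top",a,"visible px",b-a[1],"measured",top,bot_-top[1])
```

```text
L 0 pred top [241.07 244.46] visible px 11.56292566520574 measured [242.83 245.  ] 10.188679245283026
L 2 pred top [241.37 243.77] visible px 12.321604157867341 measured [242.83 245.  ] 10.188679245283026
L 4 pred top [241.66 243.09] visible px 13.078362464522058 measured [242.83 245.  ] 10.188679245283026
R 0 pred top [319.91 264.  ] visible px 11.72670219043988 measured [321.32 262.92] 12.26415094339626
R 2 pred top [320.12 263.27] visible px 12.512155497475817 measured [321.32 262.92] 12.26415094339626
R 4 pred top [320.32 262.54] visible px 13.295549354544221 measured [321.32 262.92] 12.26415094339626
```

The wrist view says flush (back edge 673.0 against strip 673.6, yaw 0.084 against 0.082), but the scene view hints at a gap of about 2-3 mm at the +y end. I have time to press each half gently with shut fingers.

Run:
```python
from h import *
y=.082;v=np.array([np.cos(y),np.sin(y),0]);t=np.array([-v[1],v[0],0]);o=cand(y,0,1)
F=np.array([600,134,0])
bot.grip(0)
for k in(55,-50):
    A=F+t*k-v*(11+18)
    bot.move_ptp(A+[0,0,120 if k>0 else 60],o)
    bot.movel(A+[0,0,12],max_speed=120,threshold=10);bot.dwell(.1)
    print(k,bot.movel(A+v*32+[0,0,12],max_speed=12,threshold=9));s=bot.get_state();bot.dwell(.3);st()
    p=np.array(s["tcp_pos"]);print("front face dist along v",(p+v*11-F)@v)
    bot.movel(A+[0,0,12],max_speed=60)
    bot.movel(A+[0,0,120],max_speed=150)
bot.move_ptp(F-v*3+[0,0,290],o);bot.dwell(.2)
cm,im=cap("wrist");np.save("pics/w6.npy",np.r_[cm["position"],cm["rotation"]]);cv2.imwrite("pics/w6.png",im);st()
S,a=cap("scene");cv2.imwrite("pics/s6.png",a)
cv2.imwrite("pics/s6c.png",np.vstack([cv2.resize(a[205:290,200:350],(795,260),interpolation=2),cv2.resize(im[120:250,140:370],(795,338),interpolation=2)]))
```

```text
55 True
t45.7 tcp [580.08 187.29  10.47] F [-0.69 -0.33  0.53] op -0.004
front face dist along v -4.041069984051013
-50 True
t49.9 tcp [588.43  82.8   10.56] F [ 0.4  -0.31 -0.35] op 0.003
front face dist along v -4.318666728157056
t52.2 tcp [596.21 133.19 288.02] F [ 0.48 -0.87  0.09] op 0.001
```

View pics/s6c.png

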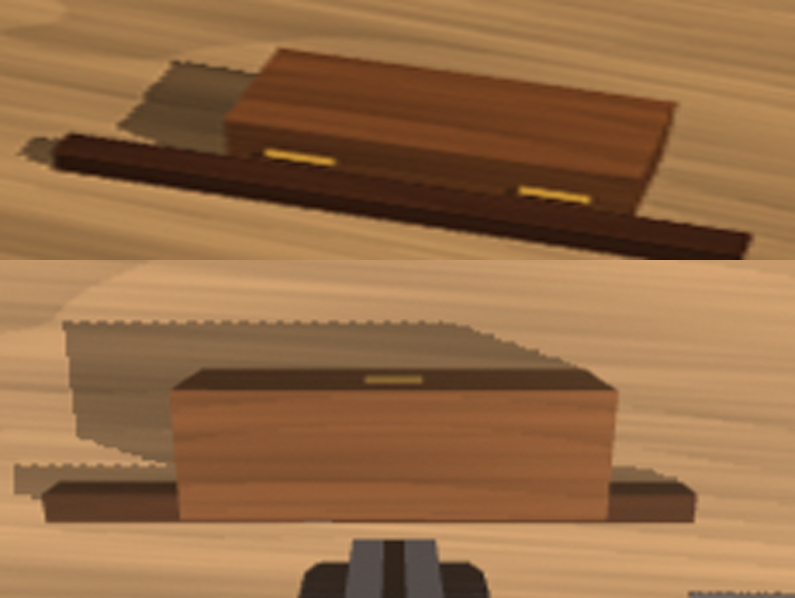

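Both halves stop at the same distance (-4.0 and -4.3 mm over a 105 mm span), and the picture is unchanged. The case is solid and parallel against the strip, well inside its ends and with the lid closed. Handing in.

```bash
python3 -c "
from bench import bot
bot.sign_off()"
```

```text
the job is handed in; nothing more can be done
```

The job is done and handed in at about 52 s of the 72 s allowed. I don't have a verdict, because sign-off doesn't report one.

**What I did:**
- Stood the canister cap up on the desk and let go.
- Took it again from above and set it in the middle cell.
- Closed the lid along its arc with a light press of about 6 N.
- Pushed the closed case along the desk to the strip.

**Last checks:**
- **Canister:** the wrist picture before closing showed all three canisters cap up in their cells.
- **Lid:** the press met resistance at 67 mm, the height given for the closed case.
- **Flush against the strip:** pressing each half of the front stopped at the same distance, within 0.3 mm over 105 mm. The wrist view put the case's back edge at x = 673.0 mm and the strip face at 673.6 mm.
- **Ends:** the case runs from about y = 50 to 227 mm, inside the strip's -18 to 277 mm.

**What disagreed:**
- **Gap at one end:** the scene camera hinted at a gap of about 2–3 mm at the +y end. I pressed both halves because of it; the case didn't move and the picture didn't change, so I put it down to pixel and calibration error.
- **Canister position:** after I stood it up and let go, the canister was about 20 mm from where I had predicted. I measured it again before taking it from above.
- **Cup, loupe and reel:** I kept clear of them but did not measure them again at the end.

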